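Nest the drained parts pans with their handles fanned out

TASK

Clear up the washed parts pans: set the medium pan level inside the large pan, then take the small pan off its sloping drain rest and set it level inside the medium one, each sitting fully down on the floor of the pan below. The handles are all at one level, so turn the pans until the three handles point in different directions, each at least 45 degrees from both others. Leave the large pan where it stands (nudged 40 mm at most) and do not knock the flux tin, the solder spool or the black tape away.

Things in the scene. Friction and masses are not known exactly. Their poses are not given: they have to be found in the camera images.
- pan_large: Largest round tapered steel pan, 108 mm across rim, 96 across base, 60 high, wall 2.5, floor 4. Origin: centre of underside; z: out of the mouth; x: the way its straight radial handle points. Stands upright at the robot's right, about 0.6 kg, handle pointing to the right, ahead or between.
- pan_medium: Medium round tapered steel pan, 88 mm across rim, 76 across base, 56 high, wall 2.5, floor 4. Origin: centre of underside; z: out of the mouth; x: the way its straight radial handle points. Stands upright at the right, nearer than the large one, handle to the right or toward the robot. About 0.14 kg. Seated in the large pan: underside 4 mm above the large one's, rims flush, 7.5 mm play all round.
- pan_small: Smallest round tapered steel pan, 68 mm across rim, 56 across base, 52 high, wall 2.5, floor 4. Origin: centre of underside; z: out of the mouth; x: the way its straight radial handle points. Starts on a sloping rest, tilted 35 degrees, mouth leaning toward the robot, handle pointing up the slope, away from the robot. About 0.11 kg. Seated in the medium pan: underside 4 mm above the medium one's, rims flush, 7.5 mm play all round.
- pan_large_grip (a point): middle of the black flat-sided grip of the large pan's handle, in the pan's frame at x = 108, y = 0, z = 74 mm, axes as the pan's; grip 14 mm wide along y, 20 mm tall along z, from 76 to 140 mm from the pan's axis; a thin steel strap joins it to the rim. The handle is level, 4 to 24 mm above the rim plane
- pan_medium_grip (a point): middle of the black flat-sided grip of the medium pan's handle, in the pan's frame at x = 108, y = 0, z = 70 mm, axes as the pan's; grip 14 mm wide along y, 20 mm tall along z, from 76 to 140 mm from the pan's axis; a thin steel strap joins it to the rim. The handle is level, 4 to 24 mm above the rim plane
- pan_small_grip (a point): middle of the black flat-sided grip of the small pan's handle, in the pan's frame at x = 108, y = 0, z = 66 mm, axes as the pan's; grip 14 mm wide along y, 20 mm tall along z, from 76 to 140 mm from the pan's axis; a thin steel strap joins it to the rim. The handle is level, 4 to 24 mm above the rim plane
- drain_rest_top (a point): middle of the sloping face of the small pan's drain rest at the robot's left: fixed aluminium stand 118 mm wide, 100 deep, 80 high behind, sloping 35 degrees down toward the robot, two 12 mm stop pins at its lower edge. x: level, uphill, z: up. Between it and the other pans stand fixed units up to 190 mm high: carry over them
- flux_tin: bystander, loose: round flat tin, 47 mm across, 22 mm high, near the bench's front edge, left of the drain rest; origin: centre of the underside
- solder_spool: bystander, loose: spool of solder wire standing on its flange, 56 mm across, 42 mm high, behind the large pan; origin: centre of the underside
- tape_black: bystander, loose: roll of black tape lying flat, 59 mm across, 18 mm high, on the right, between the medium and the large pan; origin: centre of the underside

How it is judged (in metres and radians):
On the way:
1. the medium pan sits fully down and level inside the large pan, handles at least 45 degrees apart (horizontal distance between pan_medium and pan_large below 0.01 m and z of pan_medium in the frame of pan_large between 0.001 and 0.0065 m and angle between pan_medium's own z axis and vertical below 0.06 rad and x of pan_medium_grip in the frame of pan_large below 0.0794 m), for 0.2 s.
At the end, for the whole second after the job is handed in: Medium pan in large, small in medium: each underside 1 to 6.5 mm above that of the pan below, axes within 10 mm, tilt under 3.4 degrees; the three handles at least 45 degrees from one another; large pan upright on the bench within 40 mm of its start; all at rest (all of step 1 and horizontal distance between pan_small and pan_medium below 0.01 m and z of pan_small in the frame of pan_medium between 0.001 and 0.0065 m and angle between pan_small's own z axis and vertical below 0.06 rad and x of pan_small_grip in the frame of pan_medium below 0.0794 m and x of pan_small_grip in the frame of pan_large below 0.0794 m and angle between pan_large's own z axis and vertical below 0.05 rad and height (world z) of pan_large below 0.004 m and distance of pan_large from where it was at the start of the episode below 0.04 m and linear speed of each of pan_large, pan_medium, pan_small below 0.02 m/s and angular speed of each of pan_large, pan_medium, pan_small below 0.2 rad/s); the robot touches nothing.
It fails at once if a loose bystander (flux tin, solder spool or black tape) is pushed more than 40 mm (distance of any of flux_tin, solder_spool, tape_black from where it was at the start of the episode above 0.04 m).
It also fails if it takes over 67 s, if anything falls off the work surface, if the arm or the gripper's body presses on something with over 40 N, if the wrist force passes 120 N, or if a joint passes its speed limit or range.

ROBOT

A 6-joint arm with a two-finger parallel gripper is mounted at the origin on a cart in front of the work surface, level with it; the furniture and walls round the work are solid. World frame = base frame: x ahead of the robot, y to its left, z up, the work surface at z = 0. Lengths are in mm, angles in rad, forces in N, time in s.
With the tool pointing down it reaches from about 250 to 725 mm from the base axis. Payload 9.7 kg.
Tool frame: the origin (TCP) lies on the centre line of the jaws, within the pads' length; the fingertips stand 11 mm ahead of it and the grasp point (between the pads) lies 8 mm behind it (tips_ahead is the distance from the TCP to the fingertips, in mm); x points along the fingers, y is the direction in which the jaws open and shut, and the axes are right-handed (so a half turn about x gives the same grasp; the last joint's range is limited). The gripper opens to 85 mm and grips with 20 to 120 N. Pads are 22 mm wide; open, the fingers measure 114 mm over their backs; the gripper's body (76 mm by 85 mm) begins 54 mm behind the grasp point. The pads swing forward as they close: fully open they stand 13 mm farther back than shut.
Start: joints at [1.316, 0.087, 0.176, 1.66, 0, 1.571], TCP at [138.626, 532.24, 242.284] pointing down, gripper open.
Joint ranges: [-3.13, 3.13], [-0.85, 1.81], [-1.15, 1.24], [-2.2, 2.28], [-1.44, 1.52], [-3.14, 3.14]. Speed limits (rad/s): [2.22, 2.22, 2.57, 3.14, 3.14, 3.14].

INTERFACE

Orientations are given as [roll, pitch, yaw] about the fixed x, y, z axes, in that order (R = Rz(yaw) Ry(pitch) Rx(roll)).
In Python, from rig import * gives the robot as it stands. The module is installed in compiled form; this text tells all that it offers.
- The arm moves only by the shell command python3 -m handwheel 'ROWS' [FORCE]. ROWS is JSON, a list of rows, each a list of 3 entries, a list of its own where there are three numbers: the turn, a rotation vector about the tool's x, y, z in degrees, then the shift along the tool's x, y, z in mm, then the finger opening in mm, from 0 to 85.4. In form: [[[rx, ry, rz], [x, y, z], grip], ...]. A call has 1 to 12 rows; each row is the pose to reach, as a shift and turn from the pose commanded when the call began, along the tool's axes at that moment; what a row does not reach only later rows make up. A row lasts 1/8 s, in which the tool goes at most 62.5 mm and 10.7 degrees, less where a joint would pass 70% of its speed; a pose out of reach is approached as far as the arm can. A call with a gripper value outside its range is refused whole. The fingers move at their own pace and stop on an object; FORCE is the grip in N (left out, the last holds). Time passes only in rows, so rows that repeat a pose let the fingers close. It gives the time, the measured TCP pose, the force and the opening at its end, in the units of the state.
- observe(): the state, without advancing time (a new reading comes with each control period).
- snapshot(name): name is "scene" or "top" or "wrist"; returns (picture, depth): 384x512x3 uint8, blue, green, red; 384x512 float32, mm along the optical axis (not along the pixel's ray), 0 where there is no reading.
- get_calibration(name): a dict with "intrinsics" (3x3 intrinsics, pixels), "k1" (the pictures are not rectified: a ray, as slopes to the right and down, at radius r is drawn at 1 + k1 r^2 times it, then the intrinsics apply), "R" (3x3) and "t" (3): a world point X has camera coordinates R X + t; the wrist camera has in their place "hand_eye" (4x4, takes a point from camera to tool coordinates, whose origin is the TCP and whose axes are the tool frame's). Camera axes: x right, y down, z forward; pixel columns grow to the right and rows downward; lengths in mm; the calibration is good to about 2 mm. A picture is of the moment at which its call begins: read the wrist's pose just before it. get_calibration takes no time and is no camera call.
- finish_job(): hands the job in, once; it reports no verdict.
The state is a dict: "time": time; "joint_pos": joint angles; "joint_vel": joint speeds; "joint_efforts": joint torques, N m; "tool_pos": TCP position; "tool_rot": TCP orientation; "contact_force": force on the tool from outside, world axes, zero at the start; "ft_torque": the same for the moment, N m; "grip_width": opening from 0.0 (shut) to 1.0 (fully open).
Only numpy, scipy, OpenCV 4.12 (cv2) and the standard library are available. Lean on these libraries where they do the work, as an engineer would, in place of code of your own. Each camera call takes 0.05 s, during which the arm holds its last target.

## Working session

There is one attempt and no reset: what is moved stays moved. The work goes in short steps, Python scripts to look and compute and a shell command to move; the robot and the scene stay as the last step left them, time stands still between calls to the robot, and variables do not carry over. Pictures are saved under pics/ and viewed, and the job is handed in when it is done.

```bash
mkdir -p pics; ls; python3 - <<'E'
from rig import *
import cv2,numpy as np
print(observe())
for n in ["scene","top","wrist"]:
    c=get_calibration(n); print(n,c)
    p,d=snapshot(n); cv2.imwrite(f"pics/{n}0.png",p); np.save(f"pics/{n}0.npy",d); print(d.min(),d.max())
E
```

```text
pics
{'time': 0.0, 'joint_pos': array([ 1.31599183e+00,  8.74659524e-02,  1.75078436e-01,  1.65979171e+00,
       -1.50737702e-05,  1.57075209e+00]), 'joint_vel': array([ 0.0012195 ,  0.00055549,  0.00032616, -0.00126695, -0.00084759,
        0.00102007]), 'joint_efforts': array([ 7.96847780e-04, -5.20385921e+01,  4.64802396e+01,  1.62375852e-02,
        3.85457724e-05, -8.87445253e-06]), 'tool_pos': array([138.57707347, 532.01880862, 241.55124735]), 'tool_rot': array([-1.55994087,  1.56941335, -1.81470112]), 'contact_force': array([ 0.27565882,  0.09787069, -0.34304253]), 'ft_torque': array([ 0.04167762, -0.0191027 , -0.04548261]), 'grip_width': 1.001600683359953}
scene {'intrinsics': array([[475.48579665,   0.        , 259.97198053],
       [  0.        , 475.48579665, 189.2172663 ],
       [  0.        ,   0.        ,   1.        ]]), 'k1': -0.08060617481528544, 'R': array([[ 0.80090495, -0.59874557, -0.00741607],
       [-0.34694823, -0.45392578, -0.82071817],
       [ 0.48803502,  0.65989024, -0.57128512]]), 't': array([-418.38171001,  297.83809048, 1280.59553408])}
0.0 3109.582
[... 299 characters left out ...]
98],
       [ 0.20843366, -0.00435161, -0.97802683]]), 't': array([  77.85184025,  582.79081572, 1089.575763  ])}
0.0 2088.3638
wrist {'intrinsics': array([[264.6551055 ,   0.        , 256.52763377],
       [  0.        , 264.6551055 , 188.57777397],
       [  0.        ,   0.        ,   1.        ]]), 'k1': -0.008587691418279718, 'hand_eye': array([[-4.06573113e-05, -3.06598698e-01,  9.51838871e-01,
        -1.32932533e+02],
       [ 9.99999928e-01,  3.46979570e-04,  1.54480761e-04,
        -7.15616500e-01],
       [-3.77632242e-04,  9.51838809e-01,  3.06598662e-01,
        -7.95914855e+01],
       [ 0.00000000e+00,  0.00000000e+00,  0.00000000e+00,
         1.00000000e+00]])}
0.0 1401.3527
```

View pics/scene0.png

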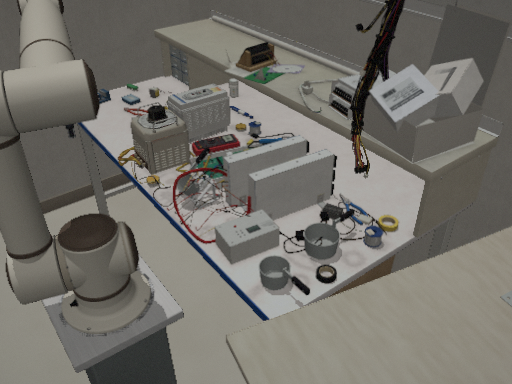

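View pics/top0.png

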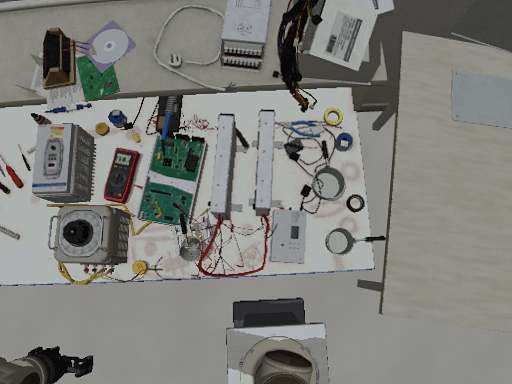

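View pics/wrist0.png

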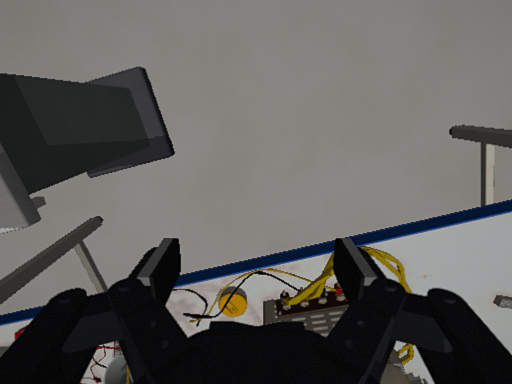

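```bash
python3 - <<'E'
import cv2
t=cv2.imread("pics/top0.png")
cv2.imwrite("pics/t_a.png",cv2.resize(t[90:270,250:400],None,fx=4,fy=4,interpolation=cv2.INTER_CUBIC)[:600])
cv2.imwrite("pics/t_b.png",cv2.resize(t[180:290,120:280],None,fx=5,fy=5,interpolation=cv2.INTER_CUBIC))
s=cv2.imread("pics/scene0.png")
cv2.imwrite("pics/s_a.png",cv2.resize(s[180:300,240:410],None,fx=4.7,fy=4.7,interpolation=cv2.INTER_CUBIC))
cv2.imwrite("pics/s_b.png",cv2.resize(s[120:260,130:290],None,fx=4.2,fy=4.2,interpolation=cv2.INTER_CUBIC))
E
```

```text
(no output)
```

View pics/t_a.png

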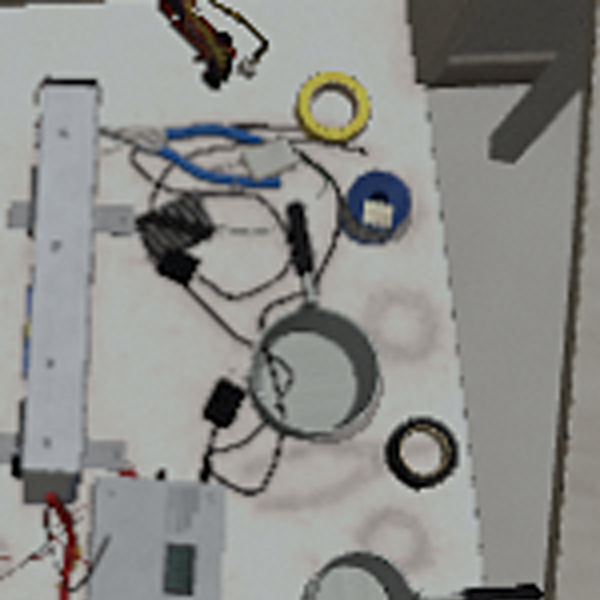

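View pics/t_b.png

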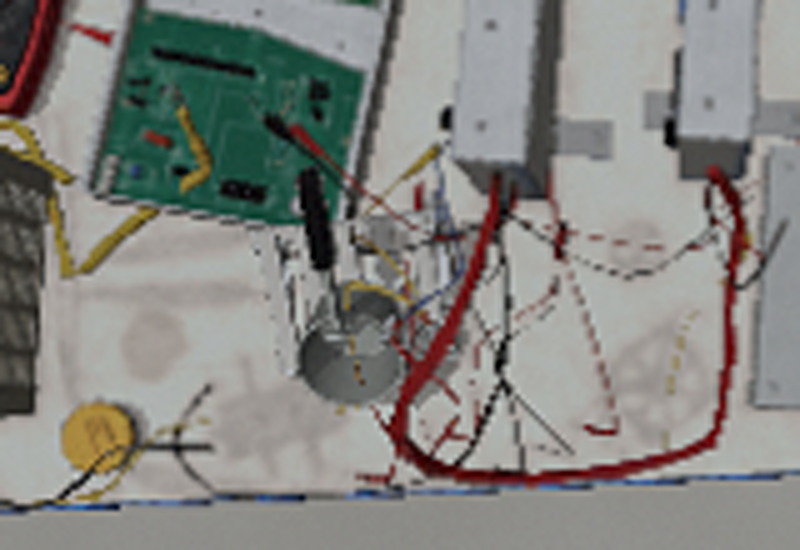

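View pics/s_a.png

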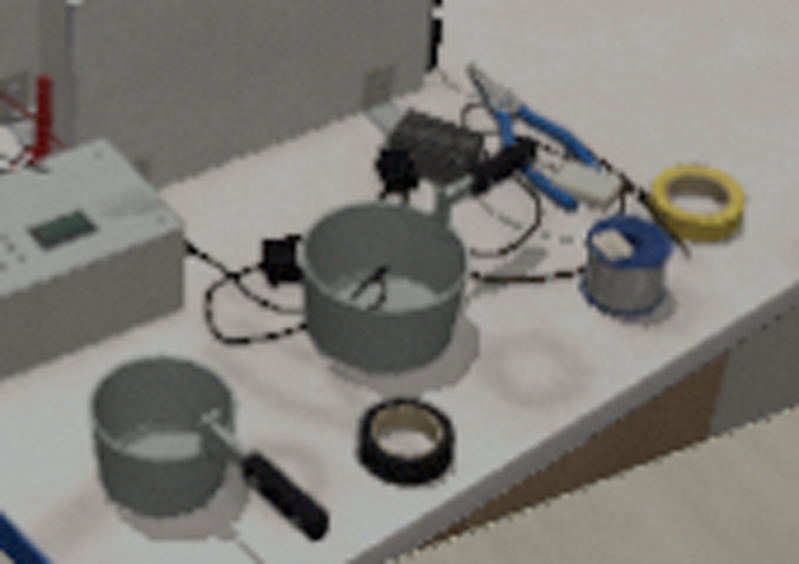

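View pics/s_b.png

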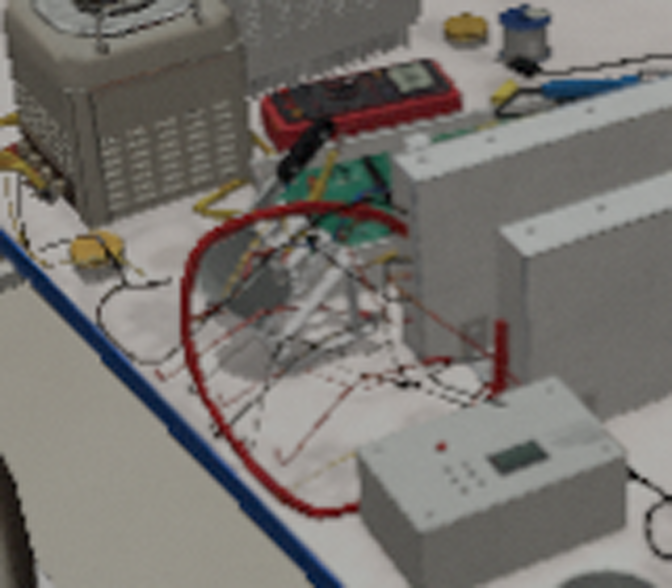

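```bash
cat > h.py <<'E'
import numpy as np, cv2
from scipy.spatial.transform import Rotation as Ro
from rig import *
def tool():
    s=observe(); T=np.eye(4); T[:3,:3]=Ro.from_euler('xyz',s['tool_rot']).as_matrix(); T[:3,3]=s['tool_pos']; return T
def cam(n,T=None):
    c=get_calibration(n); K=c['intrinsics']; k1=c['k1']
    if n=='wrist': W=T@c['hand_eye']
    else:
        W=np.eye(4); W[:3,:3]=c['R'].T; W[:3,3]=-c['R'].T@c['t']
    return K,k1,W
def rays(n,uv,T=None):
    K,k1,W=cam(n,T); uv=np.asarray(uv,float).reshape(-1,1,2)
    p=cv2.undistortPoints(uv,K,np.array([k1,0,0,0,0.]))[:,0]
    return W,np.c_[p,np.ones(len(p))]
def cloud(n,d,T=None):
    v,u=np.mgrid[:384,:512]; W,r=rays(n,np.c_[u.ravel(),v.ravel()],T)
    P=r*d.ravel()[:,None]; P=P@W[:3,:3].T+W[:3,3]; P[d.ravel()==0]=np.nan
    return P.reshape(384,512,3)
def onplane(n,uv,z,T=None):
    W,r=rays(n,uv,T); D=r@W[:3,:3].T; o=W[:3,3]
    return o+D*((z-o[2])/D[:,2])[:,None]
def circ(xy):
    A=np.c_[2*xy,np.ones(len(xy))]; s=np.linalg.lstsq(A,(xy**2).sum(1),rcond=None)[0]
    return s[:2],np.sqrt(s[2]+s[0]**2+s[1]**2)
def project(n,X,T=None):
    K,k1,W=cam(n,T); M=np.linalg.inv(W); p=np.atleast_2d(X)@M[:3,:3].T+M[:3,3]
    return cv2.projectPoints(p.reshape(-1,1,3),np.zeros(3),np.zeros(3),K,np.array([k1,0,0,0,0.]))[0][:,0]
E
python3 - <<'E'
from h import *
d=np.load("pics/top0.npy"); p=cv2.imread("pics/top0.png")
C=cloud("top",d)
for uv in [(340,241),(375,238),(329,183),(324,150),(190,247),(183,220),(140,267),(344,142),(355,203),(290,230),(265,160),(227,160)]:
    print(uv,C[uv[1],uv[0]].round(0))
v,u=np.mgrid[:384,:512]
def sel(c,r,zr):
    m=(np.hypot(u-c[0],v-c[1])<r)&(C[...,2]>zr[0])&(C[...,2]<zr[1]); return C[m],np.c_[u[m],v[m]]
for n,c,zr in [("L",(329,183),(52,66)),("M",(340,241),(48,62))]:
    P,q=sel(c,25,zr); print(n,len(P),circ(P[:,:2]),P[:,2].mean())
dark=p.max(2)<60
for n,c,r in [("L",(324,150),14),("M",(375,238),16)]:
    m=(np.hypot(u-c[0],v-c[1])<r)&dark&(C[...,2]>60); P=C[m]
    print(n,len(P),P.mean(0).round(1),np.percentile(P,[5,95],axis=0).round(0), np.linalg.svd(P[:,:2]-P[:,:2].mean(0))[2][0])
m=(np.hypot(u-183,v-222)<14)&dark&(C[...,2]>60);P=C[m];print("S",len(P),P.mean(0),np.percentile(P,[5,95],axis=0).round(0),np.linalg.svd(P-P.mean(0),full_matrices=False)[2][0])
E
```

```text
(340, 241) [ 408. -232.    9.]
(375, 238) [ 408. -327.   77.]
(329, 183) [ 608. -215.    4.]
(324, 150) [ 702. -191.   84.]
(190, 247) [410. 253.  80.]
(183, 220) [484. 256. 173.]
(140, 267) [356. 429.  22.]
(344, 142) [ 740. -271.   46.]
(355, 203) [ 535. -299.   -4.]
(290, 230) [448. -61.  77.]
(265, 160) [650.   8. 177.]
(227, 160) [655. 121. 180.]
L 123 (array([ 600.40318913, -199.74992684]), np.float64(52.354443400490716)) 58.47946169069994
M 98 (array([ 406.59233334, -219.55166407]), np.float64(42.54306503070788)) 54.564228581975534
L 74 [ 704.6 -192.6   82.4] [[ 680. -199.   75.]
 [ 731. -187.   87.]] [-0.99789191 -0.06489788]
M 71 [ 407.3 -326.2   78.9] [[ 402. -354.   74.]
 [ 413. -300.   83.]] [-0.0212821   0.99977351]
S 109 [476.76167973 257.0646612  155.64139969] [[452. 251.  71.]
 [503. 264. 180.]] [-0.03081367 -0.05347725 -0.99809353]
```

```bash
python3 - <<'E'
from h import *
T=tool(); print(T.round(3))
d=np.load("pics/top0.npy"); p=cv2.imread("pics/top0.png"); C=cloud("top",d)
v,u=np.mgrid[:384,:512]
# small handle
dark=(p.max(2)<70)
m=(np.abs(u-183)<9)&(v>212)&(v<236)&dark&(C[...,2]>100);P=C[m];q=P-P.mean(0)
print(len(P),P.mean(0).round(1),np.linalg.svd(q,full_matrices=False)[2][0]); print(P[np.argsort(P[:,0])][::6].round(0))
# map rest area heights
Z=C[...,2]
for r in range(206,268,3): print(r,[int(x) if x==x else -1 for x in Z[r,170:216:3]])
print(C[230:266:4,190].round(0))
# units heights
m=(C[...,0]>250)&(C[...,0]<850)&(C[...,1]>-150)&(C[...,1]<560)
g=np.full((15,18),-9.)
for x,y,z in C[m]:
    if z<320:
        i,j=int((x-250)//40),int((y+150)//40); g[i,j]=max(g[i,j],z)
print("cols y from -150 step40; rows x from 250"); print(g[::-1].astype(int))
E
```

```text
[[-0.00000e+00  2.52000e-01  9.68000e-01  1.38580e+02]
 [-1.00000e-03  9.68000e-01 -2.52000e-01  5.32089e+02]
 [-1.00000e+00 -1.00000e-03 -0.00000e+00  2.41740e+02]
 [ 0.00000e+00  0.00000e+00  0.00000e+00  1.00000e+00]]
101 [475.7 257.4 166.2] [-0.84432201 -0.04844176 -0.53364195]
[[443. 255. 133.]
 [451. 255. 148.]
 [456. 256. 156.]
 [459. 259. 157.]
 [462. 261. 161.]
 [465. 261. 159.]
 [468. 264. 160.]
 [472. 253. 171.]
 [475. 251. 166.]
 [478. 262. 171.]
 [481. 254. 167.]
 [484. 264. 174.]
 [486. 253. 171.]
 [491. 259. 182.]
 [494. 260. 179.]
 [497. 254. 181.]
 [501. 258. 175.]]
206 [22, 26, 52, 53, 20, 28, 23, 41, 14, -1, 0, -1, 1, 2, 178, 178]
209 [26, 27, 23, 23, 56, 21, 21, 47, 4, 0, -5, 2, 68, 0, 175, 179]
212 [26, 22, 28, 25, 26, 25, 22, 47, 0, 3, 2, 66, 0, 0, 160, 166]
215 [23, 22, 26, 180, 184, 25, 25, 32, -1, 1, 53, 0, -4, -1, 0, 101]
218 [37, 21, 26, 22, 180, 30, 45, 24, 2, 44, 0, 5, 15, 0, 0, -2]
221 [24, 26, 26, 51, 173, 158, 45, 14, 38, 97, 0, 11, 14, 148, 0, -4]
224 [45, 21, 24, 23, 165, 160, 77, 73, 78, 79, 72, 77, 74, 7, 1, 0]
227 [74, 81, 71, 76, 159, 158, 72, 87
[... 1532 characters left out ...]
 41  49  48  43  52  46]
 [ 63   6   6 183 182   5 181 185   6  51  39  44  84  40  50  42  47  45]
 [ 26  29  32 184 184  77 181 184 179  50  63  55  85  37  50 173 179 180]
 [ 79  80  78 181 183  71 178 183 181  89 184  52  49  48  50 212 185 192]
 [ 79  81  80  91 128 130 114 174 151 111 180  81   6   5  11 212 228 232]
 [  3  80  82  99 102  70  69 173 172 119 150  61   6   5   6 216 219 231]
 [  5  79  81  80  25  28  41 167 167 152 123  32  15   7  26 198 183 183]
 [  7  79  79  80   9  18  19 137 148 149  65   7  36  48  46  25  61  64]
 [  4   4   6   4  11  18  29  53  99 101  22   9   8   7  34  26  32  56]
 [ -9  -9  -9  -9  -9  -9  -9  -9  -9  -9  -9  -9  -9  -9  -9  -9  -9  -9]]
```

```bash
python3 -m handwheel '[[[6,0,0],[0,-46,40],60],[[12,0,0],[0,-92,80],60],[[18,0,0],[0,-138,121],60],[[24,0,0],[0,-184,161],60],[[30,0,0],[0,-230,201],60],[[36,0,0],[0,-275,241],60],[[42,0,0],[0,-321,281],60],[[48,0,0],[0,-373,304],60],[[55,0,0],[0,-425,327],60],[[61,0,0],[0,-477,350],60],[[68,0,0],[0,-530,373],60],[[75.4,0,0],[0,-582,396],60]]' 80; python3 -c "
from h import *
print(tool().round(3),observe()['joint_pos'].round(2))"
```

```text
time: 1.65
tool_pos: [374.9, -132.8, 242.3]
tool_rot: [1.528, 1.57, -0.048]
contact_force: [1.3, 0.6, 0.4]
grip_width: 0.705
[[ 1.00000e-03  1.00000e+00 -5.00000e-03  3.74939e+02]
 [-0.00000e+00 -5.00000e-03 -1.00000e+00 -1.32815e+02]
 [-1.00000e+00  1.00000e-03  0.00000e+00  2.42302e+02]
 [ 0.00000e+00  0.00000e+00  0.00000e+00  1.00000e+00]] [-0.34 -0.27 -0.16  1.69  0.    1.23]
```

```bash
python3 -m handwheel '[[[0,0,0],[0,16,30],60],[[0,0,0],[0,30,57],60],[[0,0,0],[0,32,57],60]]' >/dev/null; python3 - <<'E'
from h import *
T=tool(); p,d=snapshot("wrist"); print(T[:3,3]); cv2.imwrite("pics/w1.png",p); np.savez("pics/w1.npz",d=d,T=T)
C=cloud("wrist",d,T)
v,u=np.mgrid[:384,:512]
near=(np.abs(C[...,0]-407)<90)&(C[...,1]<-150)&(C[...,1]>-400)
m=near&(C[...,2]>52)&(C[...,2]<60)&(np.hypot(C[...,0]-407,C[...,1]+220)<60);P=C[m];print(len(P),circ(P[:,:2]))
m=near&(p.max(2)<70)&(C[...,2]>65)&(C[...,2]<95)&(C[...,1]<-280);P=C[m];print(len(P),P.mean(0),np.percentile(P,[2,98],axis=0),np.linalg.svd(P[:,:2]-P[:,:2].mean(0),full_matrices=False)[2][0])
E
```

```text
[ 407.31772063 -189.03463987  241.4698855 ]
570 (array([ 406.19842617, -219.69419176]), np.float64(42.059184462511475))
463 [ 406.38642504 -323.45026857   79.47220148] [[ 399.67532221 -355.61539473   69.21502919]
 [ 412.95728283 -296.67160429   82.14977521]] [ 0.00650555 -0.99997884]
```

View pics/w1.png

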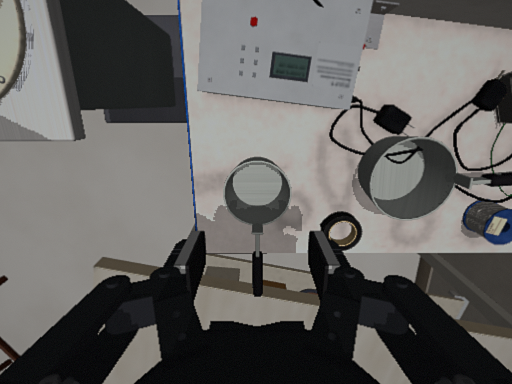

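```bash
python3 -m handwheel '[[[0,0,0],[0,-1,45],50],[[0,0,0],[0,-1,90],50],[[0,0,0],[0,-1,131],45],[[0,0,0],[45,-1,131],45],[[0,0,0],[90,-1,131],45],[[0,0,0],[125,-1,131],45],[[0,0,0],[150,-1,131],45],[[0,0,0],[165,-1,131],45],[[0,0,0],[179,-1,131],45],[[0,0,0],[179,-1,131],45],[[0,0,0],[179,-1,131],45]]' 80; python3 -c "
from h import *
p,d=snapshot('wrist');cv2.imwrite('pics/w2.png',p)"
```

```text
time: 3.45
tool_pos: [406.5, -319.0, 64.1]
tool_rot: [0.906, 1.57, -0.665]
contact_force: [0.5, 0.2, 0.1]
grip_width: 0.533
```

View pics/w2.png

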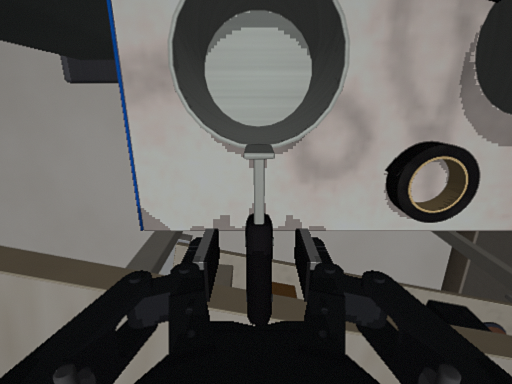

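```bash
python3 -m handwheel '[[[0,0,0],[0,0,0],5],[[0,0,0],[0,0,0],5],[[0,0,0],[0,0,0],5],[[0,0,0],[0,0,0],5],[[0,0,0],[0,0,0],5],[[0,0,0],[-10,0,0],5],[[0,0,0],[-20,0,0],5],[[0,0,0],[-40,0,0],5],[[0,0,0],[-40,0,0],5]]' 100; python3 -c "
from h import *
p,d=snapshot('wrist');cv2.imwrite('pics/w3.png',p)
print(tool().round(3))"
```

```text
time: 4.62
tool_pos: [406.8, -319.3, 104.9]
tool_rot: [0.905, 1.568, -0.666]
contact_force: [1.1, -0.4, -1.2]
grip_width: 0.142
[[ 1.00000e-03  1.00000e+00  0.00000e+00  4.06469e+02]
 [-1.00000e-03  0.00000e+00 -1.00000e+00 -3.19006e+02]
 [-1.00000e+00  1.00000e-03  1.00000e-03  1.03780e+02]
 [ 0.00000e+00  0.00000e+00  0.00000e+00  1.00000e+00]]
```

View pics/w3.png

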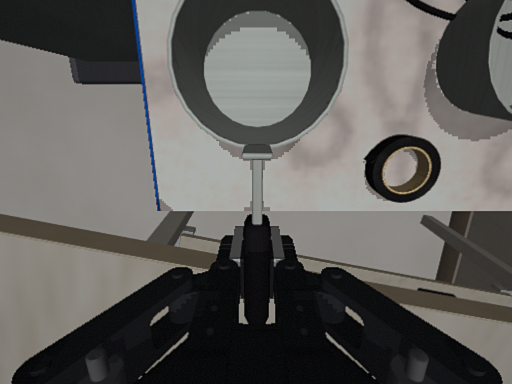

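```bash
python3 - <<'E'
from h import *
from scipy.optimize import least_squares
def rim(C,c,zr,r0,r1):
    m=(C[...,2]>zr[0])&(C[...,2]<zr[1])&(np.hypot(C[...,0]-c[0],C[...,1]-c[1])<r1)&(np.hypot(C[...,0]-c[0],C[...,1]-c[1])>r0); return C[m]
z=np.load("pics/w1.npz"); C=cloud("wrist",z['d'],z['T']); P=rim(C,(600,-200),(56,64),44,62); print(len(P),circ(P[:,:2]))
T=tool(); p,d=snapshot("wrist"); C=cloud("wrist",d,T)
P=rim(C,(406,-220),(88,106),35,52); print(len(P),circ(P[:,:2]),P[:,2].mean())
A=np.c_[P[:,:2]-P[:,:2].mean(0),np.ones(len(P))]; print(np.linalg.lstsq(A,P[:,2],rcond=None)[0])
E
```

```text
951 (array([ 598.38133766, -200.75972645]), np.float64(52.05433141028185))
4113 (array([ 405.61244024, -220.63248973]), np.float64(41.5168508286711)) 94.42700238580704
[ 5.65119335e-04 -2.19991450e-02  9.44270024e+01]
```

```bash
python3 -m handwheel '[[[0,0,0],[-20,0,0],5],[[0,0,0],[-45,8,0],5],[[0,0,0],[-60,30,-2],5],[[0,0,0],[-60,60,-5],5],[[0,0,0],[-60,95,-9],5],[[0,0,0],[-60,130,-13],5],[[0,0,0],[-60,160,-17],5],[[0,0,0],[-60,182,-20],5],[[0,0,0],[-60,193,-20],5],[[0,0,0],[-60,193,-20],5],[[0,0,0],[-60,193,-20],5]]' 100; python3 - <<'E'
from h import *
T=tool(); print(T.round(3)); p,d=snapshot("wrist"); cv2.imwrite("pics/w4.png",p); np.savez("pics/w4.npz",d=d,T=T); C=cloud("wrist",d,T)
t,dt=snapshot("top"); cv2.imwrite("pics/top1.png",cv2.resize(t[130:280,250:400],None,fx=4,fy=4)); 
def rim(C,c,zr,r0,r1):
    m=(C[...,2]>zr[0])&(C[...,2]<zr[1])&(np.hypot(C[...,0]-c[0],C[...,1]-c[1])<r1)&(np.hypot(C[...,0]-c[0],C[...,1]-c[1])>r0); return C[m]
P=rim(C,(599,-200),(56,64),46,62); print(len(P),circ(P[:,:2]))
P=rim(C,(599,-200),(145,165),30,52); print(len(P),circ(P[:,:2]),P[:,2].mean())
CT=cloud("top",dt)
P=rim(CT,(599,-200),(56,64),46,62); print(len(P),circ(P[:,:2]))
P=rim(CT,(599,-200),(145,165),30,52); print(len(P),circ(P[:,:2]))
E
```

```text
time: 6.1
tool_pos: [598.4, -299.0, 163.2]
tool_rot: [-1.765, 1.57, 2.947]
contact_force: [0.0, 0.9, -0.6]
grip_width: 0.144
[[  -0.       1.      -0.     598.433]
 [   0.      -0.      -1.    -299.016]
 [  -1.      -0.      -0.     163.24 ]
 [   0.       0.       0.       1.   ]]
0 (array([0., 0.]), np.float64(0.0))
4706 (array([ 597.63371755, -200.68990706]), np.float64(41.3524452437982)) 152.9102139731447
60 (array([ 600.6356003 , -199.91692102]), np.float64(52.42768933857612))
134 (array([ 598.76736033, -199.23114201]), np.float64(42.35688783803003))
```

View pics/w4.png

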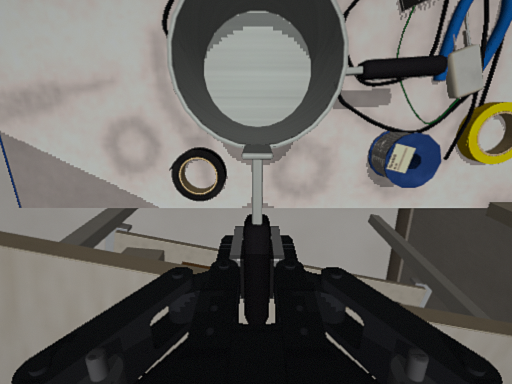

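View pics/top1.png

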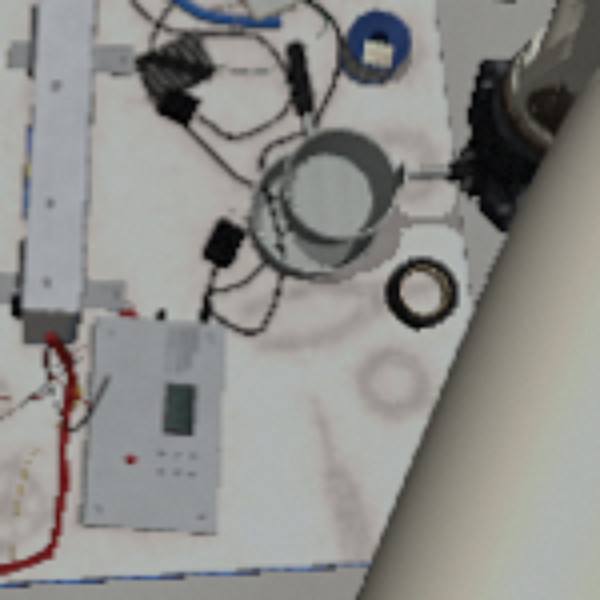

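```bash
python3 -m handwheel '[[[0,0,0],[20,1.5,0.5],5],[[0,0,0],[45,1.5,0.5],5],[[0,0,0],[65,1.5,0.5],5],[[0,0,0],[78,1.5,0.5],5],[[0,0,0],[85,1.5,0.5],5],[[0,0,0],[89,1.5,0.5],5],[[0,0,0],[90,1.5,0.5],5],[[0,0,0],[90,1.5,0.5],5]]' 100; python3 -m handwheel '[[[0,0,0],[1,0,0],5],[[0,0,0],[2,0,0],5],[[0,0,0],[3,0,0],5],[[0,0,0],[3,0,0],5]]' 100;python3 -m handwheel '[[[0,0,0],[1,0,0],5],[[0,0,0],[2,0,0],5],[[0,0,0],[2,0,0],5]]' 100
```

```text
time: 7.2
tool_pos: [600.9, -299.4, 73.8]
tool_rot: [1.071, 1.57, -0.5]
contact_force: [0.7, 0.7, -0.9]
grip_width: 0.141
time: 7.7
tool_pos: [600.6, -299.2, 70.2]
tool_rot: [-2.034, 1.571, 2.679]
contact_force: [0.4, 0.4, -2.1]
grip_width: 0.147
time: 8.07
tool_pos: [600.6, -299.3, 68.2]
tool_rot: [3.03, 1.571, 1.459]
contact_force: [-0.2, 0.6, -1.3]
grip_width: 0.143
```

```bash
python3 -m handwheel '[[[0,0,0],[0.7,0,0],5],[[0,0,0],[0.7,0,0],5],[[0,0,0],[0.7,0,0],25],[[0,0,0],[0.7,0,0],45],[[0,0,0],[0.7,0,0],45],[[0,0,0],[0.7,0,0],45],[[0,0,0],[0.7,0,0],45]]' 40; python3 -m handwheel '[[[0,0,0],[-20,0,0],45],[[0,0,0],[-50,0,0],45],[[0,0,0],[-100,0,0],45],[[0,0,0],[-150,0,0],45],[[0,0,0],[-170,0,0],45],[[0,0,0],[-170,0,-40],45],[[0,0,0],[-170,0,-40],45]]'; python3 - <<'E'
from h import *
T=tool(); print(T.round(3)); p,d=snapshot("wrist"); cv2.imwrite("pics/w5.png",p); np.savez("pics/w5.npz",d=d,T=T); C=cloud("wrist",d,T)
def rim(C,c,zr,r0,r1):
    m=(C[...,2]>zr[0])&(C[...,2]<zr[1])&(np.hypot(C[...,0]-c[0],C[...,1]-c[1])<r1)&(np.hypot(C[...,0]-c[0],C[...,1]-c[1])>r0); return C[m]
P=rim(C,(600,-200),(57,64),48,58); print(len(P),circ(P[:,:2]),P[:,2].mean())
P=rim(C,(600,-200),(55,66),37,47); print(len(P),circ(P[:,:2]),P[:,2].mean())
A=np.c_[P[:,:2]-P[:,:2].mean(0),np.ones(len(P))]; print(np.linalg.lstsq(A,P[:,2],rcond=None)[0])
E
```

```text
time: 8.95
tool_pos: [600.6, -299.3, 67.6]
tool_rot: [-1.277, 1.571, -2.848]
contact_force: [-0.1, -1.3, -0.0]
grip_width: 0.528
time: 9.82
tool_pos: [600.9, -257.5, 240.0]
tool_rot: [1.308, 1.568, -0.261]
contact_force: [-0.7, -1.2, 0.3]
grip_width: 0.528
[[ 2.00000e-03  1.00000e+00  2.00000e-03  6.00911e+02]
 [-1.00000e-03  2.00000e-03 -1.00000e+00 -2.57526e+02]
 [-1.00000e+00  2.00000e-03  1.00000e-03  2.39994e+02]
 [ 0.00000e+00  0.00000e+00  0.00000e+00  1.00000e+00]]
835 (array([ 599.0847643 , -201.07964226]), np.float64(52.079260888140226)) 60.591223507446415
753 (array([ 599.85731121, -200.6704856 ]), np.float64(41.90425532069953)) 60.11773034895301
[7.13443599e-05 3.53065806e-03 6.01177303e+01]
```

View pics/w5.png

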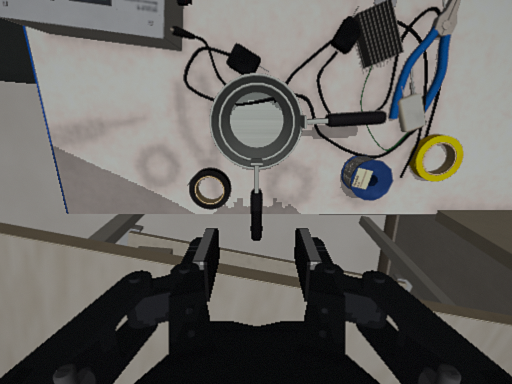

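```bash
python3 -m handwheel '[[[0,0,0],[-40,0,0],50],[[-8,0,0],[-60,-14,-40],50],[[-16,0,0],[-60,-30,-90],50],[[-25,0,0],[-60,-47,-145],50],[[-34,0,0],[-60,-64,-200],50],[[-43,0,0],[-60,-81,-255],50],[[-52,0,0],[-60,-98,-310],50],[[-61,0,0],[-60,-115,-365],50],[[-70,0,0],[-60,-132,-420],50],[[-80,0,0],[-60,-148,-470],50],[[-90,0,0],[-60,-161,-515],50],[[-90,0,0],[-60,-161,-515],50]]'; python3 -m handwheel '[[[0,0,0],[0,0,0],50]]' >/dev/null; python3 - <<'E'
from h import *
T=tool(); print(T.round(3),observe()['joint_pos'].round(2)); p,d=snapshot("wrist"); cv2.imwrite("pics/w6.png",p); np.savez("pics/w6.npz",d=d,T=T); C=cloud("wrist",d,T)
P=C[(C[...,2]>110)&(C[...,2]<200)&(p.max(2)<60)&(abs(C[...,1]-257)<40)&(C[...,0]>425)&(C[...,0]<530)]
print(len(P),P.mean(0).round(1),np.percentile(P,[2,98],axis=0).round(0));print(np.linalg.svd(P-P.mean(0),full_matrices=False)[2][0])
E
```

```text
time: 11.38
tool_pos: [439.0, 257.7, 297.9]
tool_rot: [1.559, 1.571, 1.564]
contact_force: [-0.3, -0.4, -0.0]
grip_width: 0.587
[[ 0.00000e+00  1.00000e-03  1.00000e+00  4.39955e+02]
 [-0.00000e+00  1.00000e+00 -1.00000e-03  2.55217e+02]
 [-1.00000e+00 -0.00000e+00  0.00000e+00  2.97973e+02]
 [ 0.00000e+00  0.00000e+00  0.00000e+00  1.00000e+00]] [ 0.53  0.02  0.21  1.77 -0.    0.53]
659 [471.9 259.6 166.7] [[447. 253. 149.]
 [496. 266. 182.]]
[0.82482128 0.05179192 0.56301639]
```

View pics/w6.png

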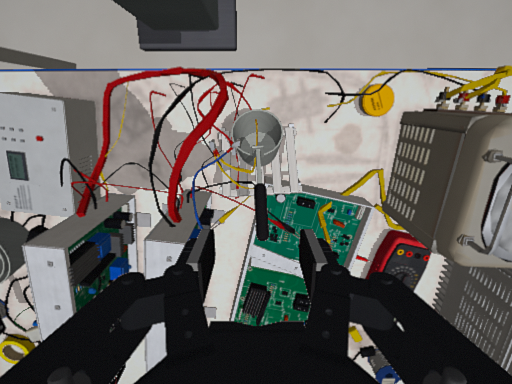

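```bash
python3 - <<'E'
from h import *
T=tool(); Ps=[]
for i in range(4): Ps.append(observe()['tool_pos'])
print(np.array(Ps).round(1))
R0=Ro.from_matrix(T[:3,:3])
R1=Ro.from_euler('z',3.6,degrees=True)*Ro.from_euler('z',90,degrees=True)*Ro.from_matrix(np.array([[0,1,0],[0,0,-1],[-1,0,0]]))
R1=R1*Ro.from_rotvec([0,-20,0],degrees=True)
print(R1.as_matrix().round(3)); print((R0.inv()*R1).as_rotvec(degrees=True).round(2))
tcp=np.array([474,259,155])+8*R1.as_matrix()[:,0]; print(tcp)
for b in (60,0): print(R0.inv().apply(tcp-b*R1.as_matrix()[:,0]-T[:3,3]).round(1))
E
```

```text
[[440.1 254.8 297.9]
 [440.1 254.8 297.9]
 [440.1 254.8 297.9]
 [440.1 254.8 297.9]]
[[ 0.341 -0.063  0.938]
 [ 0.021  0.998  0.059]
 [-0.94   0.     0.342]]
[ -3.68 -19.97   0.66]
[476.73076196 259.17180498 147.48245903]
[94.1  3.1 16.1]
[150.5   4.4  36.6]
```

```bash
python3 -m handwheel '[[[-1.2,-6.6,0.2],[30,1,5],50],[[-2.4,-13.3,0.4],[60,2,11],50],[[-3.7,-20,0.7],[90,3,16],50],[[-3.7,-20,0.7],[94,3,16],50],[[-3.7,-20,0.7],[94,3,16],50]]'; python3 - <<'E'
from h import *
T=tool(); print(T.round(3)); p,d=snapshot("wrist"); cv2.imwrite("pics/w7.png",p); np.savez("pics/w7.npz",d=d,T=T); C=cloud("wrist",d,T)
P=C[(C[...,2]>110)&(C[...,2]<200)&(p.max(2)<60)&(abs(C[...,1]-257)<25)&(C[...,0]>425)&(C[...,0]<530)]
print(len(P),P.mean(0).round(1),np.percentile(P,[2,98],axis=0).round(0));print(np.linalg.svd(P-P.mean(0),full_matrices=False)[2][0])
# in tool frame
Q=(P-T[:3,3])@T[:3,:3]; print(Q.mean(0),np.percentile(Q,[2,98],axis=0).round(0),np.linalg.svd(Q-Q.mean(0),full_matrices=False)[2][0])
E
```

```text
time: 12.18
tool_pos: [456.5, 258.5, 205.9]
tool_rot: [0.007, 1.221, 0.07]
contact_force: [0.5, 1.4, 2.4]
grip_width: 0.588
[[ 3.42000e-01 -6.30000e-02  9.38000e-01  4.56511e+02]
 [ 2.40000e-02  9.98000e-01  5.90000e-02  2.58456e+02]
 [-9.40000e-01  2.00000e-03  3.42000e-01  2.05854e+02]
 [ 0.00000e+00  0.00000e+00  0.00000e+00  1.00000e+00]]
1468 [469.  259.2 164.7] [[446. 253. 148.]
 [493. 266. 182.]]
[0.81621883 0.04752459 0.57578489]
[42.9355301  -0.11882622 -2.38249898] [[ 35.  -7. -30.]
 [ 52.   6.  26.]] [-0.26096564 -0.00299955  0.96534343]
```

View pics/w7.png

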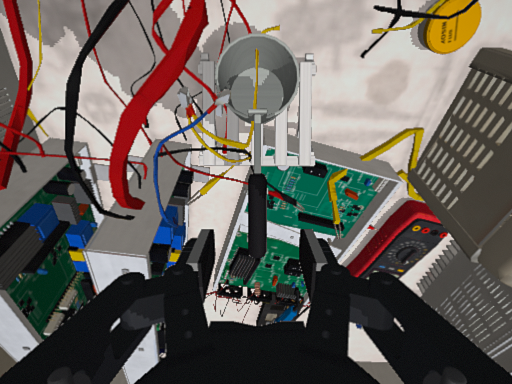

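```bash
python3 -m handwheel '[[[0,0,0],[15,0,-5],45],[[0,0,0],[30,0,-5],45],[[0,0,0],[45,0,-5],45],[[0,0,0],[55,0,-5],45],[[0,0,0],[62,0,-5],45],[[0,0,0],[62,0,-5],45]]'; python3 - <<'E'
from h import *
p,d=snapshot("wrist"); cv2.imwrite("pics/w8.png",p)
E
```

```text
time: 12.98
tool_pos: [472.1, 259.8, 143.1]
tool_rot: [0.001, 1.222, 0.067]
contact_force: [0.7, 0.6, -0.4]
grip_width: 0.528
```

View pics/w8.png

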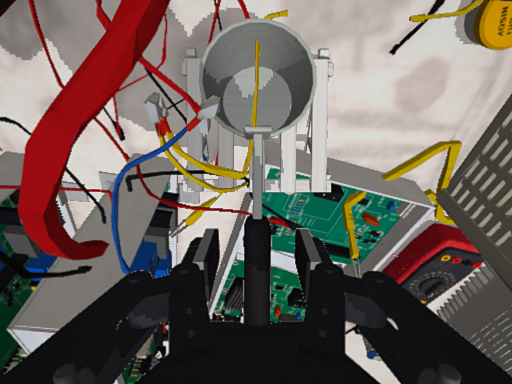

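```bash
python3 -m handwheel '[[[0,0,0],[0,0,0],5],[[0,0,0],[0,0,0],5],[[0,0,0],[0,0,0],5],[[0,0,0],[0,0,0],5],[[0,0,0],[0,0,0],5],[[0,0,0],[-9.4,0,3.4],5],[[0,0,0],[-23.5,0,8.5],5],[[0,0,0],[-47,0,17],5],[[0,0,0],[-85,0,31],5],[[0,0,0],[-122,0,44],5],[[0,0,0],[-141,0,51],5],[[0,0,0],[-141,0,51],5]]' 100; python3 - <<'E'
from h import *
T=tool(); print(T.round(3),observe()['joint_pos'].round(2))
p,d=snapshot("wrist"); cv2.imwrite("pics/w9.png",p)
# next: level + yaw target
R0=Ro.from_matrix(T[:3,:3])
R1=R0*Ro.from_rotvec([0,0,0])
E
```

```text
time: 14.52
tool_pos: [472.3, 260.0, 295.8]
tool_rot: [0.007, 1.219, 0.072]
contact_force: [0.2, -0.0, -2.2]
grip_width: 0.142
[[ 3.44000e-01 -6.50000e-02  9.37000e-01  4.72262e+02]
 [ 2.50000e-02  9.98000e-01  6.10000e-02  2.59990e+02]
 [-9.39000e-01  2.00000e-03  3.45000e-01  2.95813e+02]
 [ 0.00000e+00  0.00000e+00  0.00000e+00  1.00000e+00]] [ 0.59 -0.23 -0.06  1.43 -0.17  0.5 ]
```

View pics/w9.png

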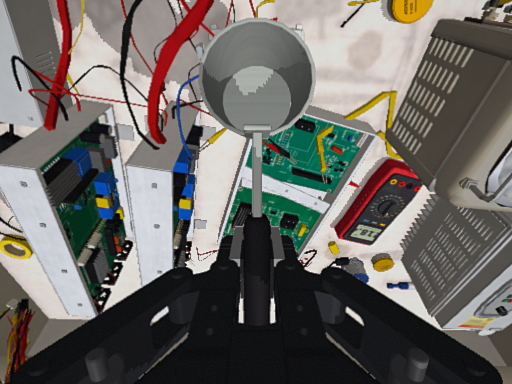

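```bash
cat >> h.py <<'E'
def panfit(d,off=(-8,0,0),a=15.,xg=100.,n=6,r0=29,r1=38,zg=66,zr=52,R=33.):
    """fit small pan in tool frame: returns pan axes matrix (cols x,y,z in tool) and rim centre"""
    C=cloud("wrist",d,np.eye(4)).reshape(-1,3); C=C[np.isfinite(C[:,0])]
    s,c=np.sin(np.radians(a)),np.cos(np.radians(a))
    X=np.array([-s,0,c]); Z=np.array([-c,0,-s]); gp=np.array(off,float)
    cen=gp-xg*X-(zg-zr)*Z
    for i in range(n):
        Y=np.cross(Z,X); M=np.c_[X,Y,Z]; Q=(C-cen)@M; r=np.hypot(Q[:,0],Q[:,1])
        t=10 if i<2 else 5
        m=(r>r0-(4 if i<2 else 0))&(r<r1+(4 if i<2 else 0))&(abs(Q[:,2])<t)
        # rim = highest points per angular bin
        ang=np.floor(np.degrees(np.arctan2(Q[:,1],Q[:,0]))/6).astype(int); S=[]
        for b in np.unique(ang[m]):
            q=Q[m&(ang==b)]
            if len(q)>4: S.append(q[q[:,2]>=np.percentile(q[:,2],75)].mean(0))
        S=np.array(S); S=S[~((abs(np.arctan2(S[:,1],S[:,0]))<.5))]
        k=np.linalg.lstsq(np.c_[S[:,:2],np.ones(len(S))],S[:,2],rcond=None)[0]
        cc,rr=circ(S[:,:2]); cen=cen+M@np.array([cc[0],cc[1],k[0]*cc[0]+k[1]*cc[1]+k[2]])
        Z=M@np.array([-k[0],-k[1],1]); Z/=np.linalg.norm(Z); X=X-Z*(X@Z); X/=np.linalg.norm(X)
    return np.c_[X,np.cross(Z,X),Z],cen,rr,len(S)
E
python3 - <<'E'
from h import *
T=tool(); p,d=snapshot("wrist"); np.savez("pics/w9.npz",d=d,T=T)
M,cen,rr,n=panfit(d); print(M.round(3),cen.round(1),rr,n)
o=cen-52*M[:,2]; print("origin in tool",o, "tilt in tool deg",np.degrees(np.arctan2(-M[2,2],-M[0,2])), "world z",(T[:3,:3]@M[:,2]).round(3))
E
```

```text
[[-0.264  0.001 -0.964]
 [ 0.     1.     0.001]
 [ 0.964  0.    -0.264]] [ 29.3  -0.2 -93.3] 32.27958429287181 50
origin in tool [ 79.48931637  -0.24896075 -79.57078409] tilt in tool deg 15.328385296956704 world z [-0.578 -0.038  0.815]
```

```bash
python3 - <<'E'
from h import *
z=np.load("pics/w9.npz"); T=z['T']; M,cen,rr,n=panfit(z['d']); R0=Ro.from_matrix(T[:3,:3])
R1=Ro.from_euler('z',3.6,degrees=True)*Ro.from_matrix(M.T)
print((R0.inv()*R1).as_rotvec(degrees=True).round(2), R0.inv().apply([-40,-40,30]).round(1))
print(R1.as_matrix().round(3))
E
```

```text
[ 1.500e-01  3.537e+01 -1.000e-02] [-42.8 -37.3 -29.7]
[[-0.264 -0.063  0.963]
 [-0.015  0.998  0.061]
 [-0.964  0.001 -0.264]]
```

```bash
python3 -m handwheel '[[[0,8,0],[-10,-9,-7],5],[[0,17,0],[-21,-18,-15],5],[[0,26,0],[-32,-28,-22],5],[[0,35.4,0],[-43,-37,-30],5],[[0,35.4,0],[-43,-37,-30],5],[[0,35.4,0],[-43,-37,-30],5]]' 100; python3 - <<'E'
from h import *
T=tool(); p,d=snapshot("wrist"); np.savez("pics/w10.npz",d=d,T=T)
M,cen,rr,n=panfit(d); print(T.round(3),M.round(3),cen.round(1),rr,n,"wz",(T[:3,:3]@M[:,2]).round(3))
np.savez("pics/pan.npz",M=M,o=cen-52*M[:,2])
o=cen-52*M[:,2]
R0=Ro.from_matrix(T[:3,:3])
R1=Ro.from_euler('z',135,degrees=True)*Ro.from_matrix(M.T)
tcp=np.array([600.5,-200.,160])-R1.apply(o); print("tcp goal pan at z160",tcp.round(1),observe()['joint_pos'].round(2))
rv=(R0.inv()*R1).as_rotvec(degrees=True); print(rv.round(2))
for w in ([T[0,3]+20,T[1,3]-100,T[2,3]+20],[430,30,340],list(tcp[:2])+[340]): print(w,R0.inv().apply(np.array(w)-T[:3,3]).round(1))
E
```

```text
time: 15.38
tool_pos: [431.7, 220.1, 323.0]
tool_rot: [3.14, 1.304, -3.078]
contact_force: [-0.8, 0.7, -1.2]
grip_width: 0.144
[[-2.63000e-01 -6.50000e-02  9.63000e-01  4.31685e+02]
 [-1.70000e-02  9.98000e-01  6.30000e-02  2.20123e+02]
 [-9.65000e-01  0.00000e+00 -2.63000e-01  3.22988e+02]
 [ 0.00000e+00  0.00000e+00  0.00000e+00  1.00000e+00]] [[-0.263  0.004 -0.965]
 [ 0.     1.     0.004]
 [ 0.965  0.001 -0.263]] [ 30.1  -0.3 -94. ] 32.30406799151942 50 wz [-0.     0.004  1.   ]
tcp goal pan at z160 [ 530.6 -130.4  216.3] [0.42 0.22 0.46 2.06 0.09 0.34]
[-126.65    0.31  -34.46]
[np.float64(451.68534270927995), np.float64(120.12251429827012), np.float64(342.9878597339637)] [ -22.9 -101.1    7.7]
[430, 30, 340] [ -12.8 -189.6  -18.1]
[np.float64(530.5731516065719), np.float64(-130.4272889799603), 340] [ -36.5 -356.3   68.6]
```

```bash
python3 -m handwheel '[[[-9.7,0,-2.6],[-6,-15,2],5],[[-19.3,0,-5.3],[-10,-40,5],5],[[-29,0,-7.9],[-14,-70,10],5],[[-38.6,0,-10.5],[-18,-102,16],5],[[-48.3,0,-13.1],[-22,-135,22],5],[[-57.9,0,-15.8],[-24,-168,28],5],[[-67.6,0,-18.4],[-26,-201,35],5],[[-77.2,0,-21],[-28,-234,42],5],[[-86.9,0,-23.6],[-28,-267,49],5],[[-96.5,0,-26.3],[-28,-300,57],5],[[-106.2,0,-28.9],[-28,-330,64],5],[[-115.8,0,-31.5],[-28,-356,70],5]]' 100; python3 -m handwheel '[[[0,0,0],[0,0,0],5]]'; python3 - <<'E'
from h import *
T=tool(); z=np.load("pics/pan.npz"); M,o=z['M'],z['o']
R0=Ro.from_matrix(T[:3,:3]); R1=Ro.from_euler('z',135,degrees=True)*Ro.from_matrix(M.T)
tcp=np.array([600.5,-200.,180])-R1.apply(o)
print(T.round(3),observe()['joint_pos'].round(2),(R0.inv()*R1).as_rotvec(degrees=True).round(2),R0.inv().apply(tcp-T[:3,3]).round(1))
E
```

```text
time: 16.92
tool_pos: [528.8, -130.5, 333.3]
tool_rot: [-3.138, 1.304, -0.971]
contact_force: [0.5, 0.4, -1.2]
grip_width: 0.148
time: 17.05
tool_pos: [528.2, -131.1, 333.3]
tool_rot: [-3.138, 1.304, -0.979]
contact_force: [-0.3, 0.5, -1.0]
grip_width: 0.145
[[ 1.47000e-01 -8.32000e-01 -5.35000e-01  5.28241e+02]
 [-2.19000e-01 -5.55000e-01  8.03000e-01 -1.31123e+02]
 [-9.65000e-01 -1.00000e-03 -2.63000e-01  3.33280e+02]
 [ 0.00000e+00  0.00000e+00  0.00000e+00  1.00000e+00]] [-0.14 -0.07  0.18  1.63 -0.2  -2.32] [-10.97   0.02  -2.69] [93.8 -2.2 24.9]
```

```bash
python3 - <<'E'
from h import *
T=tool(); z=np.load("pics/pan.npz"); M,o=z['M'],z['o']; R0=Ro.from_matrix(T[:3,:3])
h=R0.apply(M[:,0]); print("handle",np.degrees(np.arctan2(h[1],h[0])))
cur=T[:3,3]+R0.apply(o); print("pan at",cur); print(R0.inv().apply(np.array([600.5,-200,110])-cur).round(1)," down1:",R0.inv().apply([0,0,-1]).round(3))
E
```

```text
handle 123.71044859200197
pan at [ 583.43627347 -212.88059456  277.01597302]
[160.8 -21.2  45.2]  down1: [0.965 0.001 0.263]
```

```bash
python3 -m handwheel '[[[0,0,0],[20,-5,5],5],[[0,0,0],[50,-12,12],5],[[0,0,0],[85,-18,22],5],[[0,0,0],[115,-21,31],5],[[0,0,0],[140,-21,39],5],[[0,0,0],[155,-21,43],5],[[0,0,0],[161,-21,45],5],[[0,0,0],[161,-21,45],5],[[0,0,0],[161,-21,45],5]]' 100; python3 - <<'E'
from h import *
T=tool(); p,d=snapshot("wrist"); cv2.imwrite("pics/w11.png",p); np.savez("pics/w11.npz",d=d,T=T)
t,dt=snapshot("top"); cv2.imwrite("pics/top2.png",cv2.resize(t[130:280,250:400],None,fx=4,fy=4)); np.save("pics/top2.npy",dt)
M,cen,rr,n=panfit(d); print(T.round(3),M.round(3),rr,n); o=cen-52*M[:,2]; print("pan wrist",T[:3,3]+T[:3,:3]@o, T[:3,:3]@M[:,2])
def rim(C,c,zr,r0,r1):
    m=(C[...,2]>zr[0])&(C[...,2]<zr[1])&(np.hypot(C[...,0]-c[0],C[...,1]-c[1])<r1)&(np.hypot(C[...,0]-c[0],C[...,1]-c[1])>r0); return C[m]
for nm,C in (("wrist",cloud("wrist",d,T)),("top",cloud("top",dt))):
    for c,zr,r0,r1 in (((600,-200),(57,64),47,60),((600,-200),(56,64),37,46),((600,-200),(153,172),26,38)):
        P=rim(C,c,zr,r0,r1)
        if len(P)>10: print(nm,len(P),circ(P[:,:2]),P[:,2].mean())
E
```

```text
time: 18.18
tool_pos: [546.2, -117.7, 165.8]
tool_rot: [3.138, 1.306, -0.985]
contact_force: [0.8, -0.2, -1.3]
grip_width: 0.144
[[ 1.45000e-01 -8.32000e-01 -5.36000e-01  5.46204e+02]
 [-2.18000e-01 -5.55000e-01  8.03000e-01 -1.17679e+02]
 [-9.65000e-01  1.00000e-03 -2.61000e-01  1.65782e+02]
 [ 0.00000e+00  0.00000e+00  0.00000e+00  1.00000e+00]] [[-0.265  0.002 -0.964]
 [ 0.     1.     0.002]
 [ 0.964  0.001 -0.265]] 32.26868771573319 50
pan wrist [ 599.11362623 -199.03175853  109.34446911] [ 8.44776769e-04 -3.93900835e-03  9.99991885e-01]
wrist 621 (array([ 599.07250444, -201.15621603]), np.float64(52.02017936044039)) 60.77047912211789
wrist 408 (array([ 599.72586979, -200.55671526]), np.float64(41.90507533814326)) 60.75789955888388
wrist 2800 (array([ 598.95527366, -198.94914899]), np.float64(31.87262914795177)) 158.88010080022136
```

View pics/w11.png

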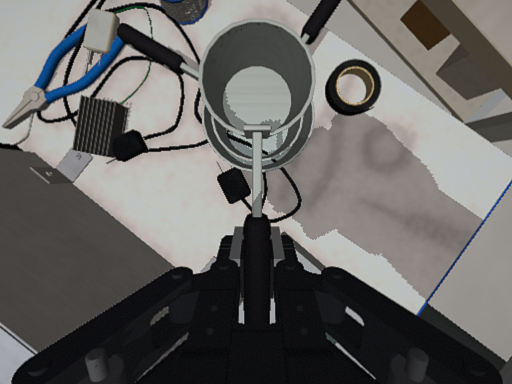

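View pics/top2.png

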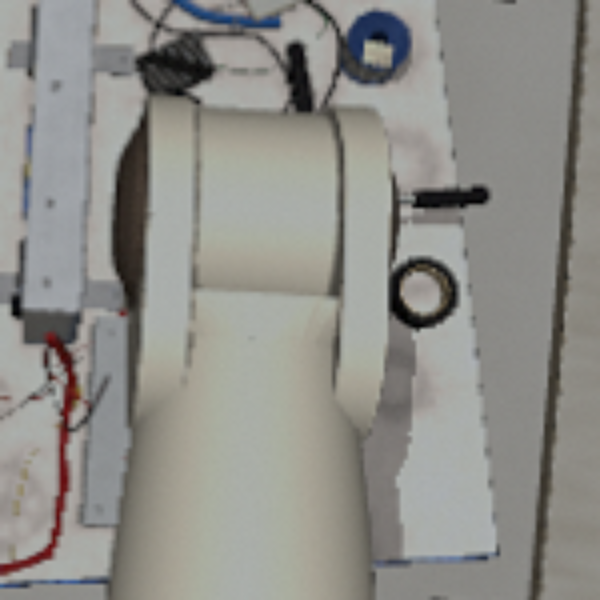

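```bash
python3 -m handwheel '[[[0,0,0],[15,0.3,2],5],[[0,0,0],[38,0.3,8.5],5],[[0,0,0],[60,0.3,14.5],5],[[0,0,0],[78,0.3,19.3],5],[[0,0,0],[87,0.3,21.7],5],[[0,0,0],[92,0.3,23],5],[[0,0,0],[92,0.3,23],5]]' 100; python3 -m handwheel '[[[0,0,0],[1,0,0.3],5],[[0,0,0],[2,0,0.5],5],[[0,0,0],[3,0,0.8],5],[[0,0,0],[3,0,0.8],5]]' 100;python3 -m handwheel '[[[0,0,0],[1,0,0.3],5],[[0,0,0],[2,0,0.5],5],[[0,0,0],[2,0,0.5],5]]' 100
python3 - <<'E'
from h import *
T=tool(); p,d=snapshot("wrist"); cv2.imwrite("pics/w12.png",p)
M,cen,rr,n=panfit(d); o=cen-52*M[:,2]; print("pan wrist",T[:3,3]+T[:3,:3]@o, T[:3,:3]@M[:,2],rr)
E
```

```text
time: 19.15
tool_pos: [546.4, -119.4, 70.0]
tool_rot: [3.134, 1.307, -0.989]
contact_force: [-0.5, -0.2, -0.7]
grip_width: 0.146
time: 19.65
tool_pos: [546.2, -119.4, 66.6]
tool_rot: [3.133, 1.307, -0.99]
contact_force: [0.3, 0.1, -1.8]
grip_width: 0.145
time: 20.02
tool_pos: [546.7, -119.4, 65.8]
tool_rot: [3.137, 1.306, -0.986]
contact_force: [-4.7, 3.1, 6.9]
grip_width: 0.146
pan wrist [ 599.75806192 -201.28403002   10.00403428] [-0.00256461  0.00228989  0.99999409] 32.253619371946485
```

View pics/w12.png

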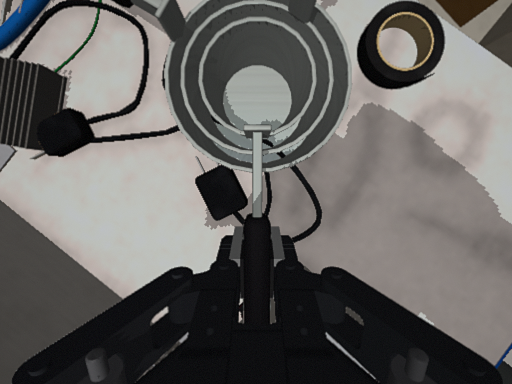

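```bash
python3 -m handwheel '[[[0,0,0],[0,0,0],25],[[0,0,0],[0,0,0],40],[[0,0,0],[0,0,0],40],[[0,0,0],[0,0,0],40],[[0,0,0],[-15,0,0],40],[[0,0,0],[-40,0,0],40],[[0,0,0],[-80,0,0],40],[[0,0,0],[-125,0,0],40],[[0,0,0],[-150,0,-20],40],[[0,0,0],[-150,0,-20],40]]' 40
python3 - <<'E'
from h import *
T=tool(); p,d=snapshot("wrist"); cv2.imwrite("pics/w13.png",p); np.savez("pics/w13.npz",d=d,T=T); C=cloud("wrist",d,T)
def rim(C,c,zr,r0,r1):
    m=(C[...,2]>zr[0])&(C[...,2]<zr[1])&(np.hypot(C[...,0]-c[0],C[...,1]-c[1])<r1)&(np.hypot(C[...,0]-c[0],C[...,1]-c[1])>r0); return C[m]
for r0,r1 in ((47.5,60),(37.5,46),(28,36)):
    P=rim(C,(599.5,-200.5),(54,68),r0,r1); P=P[P[:,2]>np.percentile(P[:,2],30)]; A=np.c_[P[:,:2]-P[:,:2].mean(0),np.ones(len(P))]
    print(len(P),circ(P[:,:2]),np.linalg.lstsq(A,P[:,2],rcond=None)[0].round(4))
dark=(p.max(2)<60)&(C[...,2]>66)&(C[...,2]<95)
r=np.hypot(C[...,0]-600,C[...,1]+200); m=dark&(r>74)&(r<142); a=np.degrees(np.arctan2(C[...,1]+200,C[...,0]-600))[m]
print(np.histogram(a,bins=np.arange(-180,181,10)))
E
```

```text
time: 21.32
tool_pos: [536.8, -103.1, 218.4]
tool_rot: [-3.134, 1.304, -0.975]
contact_force: [-0.3, 0.1, -0.4]
grip_width: 0.465
692 (array([ 599.14565862, -201.30976642]), np.float64(52.25111648300326)) [2.20000e-03 1.70000e-03 6.11558e+01]
565 (array([ 599.91340332, -200.8333608 ]), np.float64(42.276085751260126)) [-1.50000e-03 -5.00000e-03  6.12447e+01]
398 (array([ 600.00092923, -201.48473797]), np.float64(32.34543051493117)) [-3.40000e-03  7.40000e-03  6.11775e+01]
(array([  0,   0,   0,   0,   0,   0,   0,   0, 479, 275,   0,   0,   0,
         0,   0,   0,   0,  37, 774,   0,   0,   0,   0,   0,   0,   0,
         0,   0,   0,   4, 670,   0,   0,   0,   0,   0]), array([-180, -170, -160, -150, -140, -130, -120, -110, -100,  -90,  -80,
        -70,  -60,  -50,  -40,  -30,  -20,  -10,    0,   10,   20,   30,
         40,   50,   60,   70,   80,   90,  100,  110,  120,  130,  140,
        150,  160,  170,  180]))
```

View pics/w13.png

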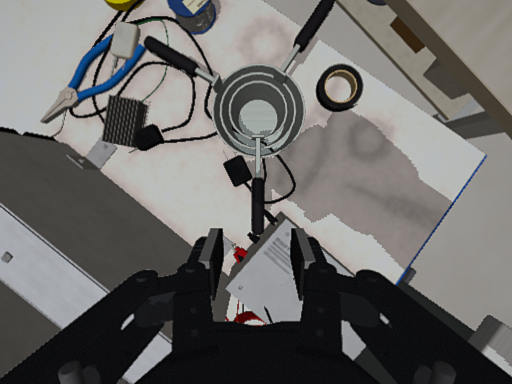

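```bash
python3 -c "
from rig import *
print(observe()['contact_force'].round(1)); print(finish_job())"
```

```text
[-0.3  0.9 -0.5]
the job is handed in; nothing more can be done
None
```

I put the medium pan inside the large one, then took the small pan off the drain rest and put it inside the medium one. I handed the job in at about 21 s of the 67 s allowed. `finish_job()` reports no verdict, so what follows is my own checks.

The last wrist-camera check, taken with the gripper clear, showed:
- **Seating:** all three rims were flush at about 61.2 mm (nominal 60 mm, and the offset is the same for all three), so each pan is fully down.
- **Level:** the rim slopes came out under 0.5° for each pan.
- **Centring:** the pan axes were within about 1 mm of one another.
- **Handles:** they point at about +2° (large), −90° (medium) and +123° (small), so the closest pair is about 92° apart.
- **Large pan:** it moved by about 1.5 mm at most compared with the first top view.
- **Other objects:** I touched none of the loose ones. The tape and spool look unmoved, but I judged them and the flux tin by eye rather than measuring. The flux tin was last in view after I lifted the small pan.

The top and wrist cameras disagreed by 1–2 mm in position. For each placing I compared the two pans within a single camera, so this did not affect the fit. No checks failed.

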